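Feel along a row of rivets

ROBOT

A 6-joint arm with a two-finger parallel gripper is mounted at the origin on a cart in front of the work surface, level with it; the furniture and walls round the work are solid. World frame = base frame: x ahead of the robot, y to its left, z up, the work surface at z = 0. Lengths are in m, angles in rad, forces in N, time in s.
With the tool pointing down it reaches from about 0.375 to 0.9 m from the base axis. Payload 3.1 kg.
Tool frame: the origin (TCP) lies midway between the tips of the shut fingers; the grasp point (between the pads) lies 19 mm behind it; x points along the fingers, z is the direction in which the jaws open and shut, and the axes are right-handed (so a half turn about x gives the same grasp; the last joint's range is limited). The gripper opens to 85 mm and grips with 20 to 120 N. Pads are 22 mm wide; open, the fingers measure 114 mm over their backs; the gripper's body (76 mm by 85 mm) begins 54 mm behind the grasp point. The pads swing forward as they close: fully open they stand 13 mm farther back than shut.
Start: joints at [0.992, 0.527, 1.433, -0, 1.181, -0.178], TCP at [0.244, 0.575, 0.231] pointing down, gripper open.
Joint ranges: [-3.08, 3.08], [-0.75, 2.2], [0.22, 2.44], [-1.43, 4.57], [0, 2.65], [-2.85, 2.85]. Speed limits (rad/s): [2.79, 2.79, 3.14, 3.14, 3.14, 3.14].

INTERFACE

Orientations are given as a unit quaternion [x, y, z, w].
In Python, from station import telemetry, optics, manip gives the robot as it stands.
- The arm moves only by the tool step_arm, never from a script. Its argument "commands" is a list of rows, each a list of 4 numbers: the shift along the tool's x, y, z in m, then the turn about the tool's x in rad. A call has 1 to 8 rows; each row is the pose to reach, as a shift and turn from the pose measured when the call began, along the tool's axes at that moment; what a row does not reach only later rows make up. A row lasts 1/12 s, in which the tool goes at most 41.7 mm and 7.16 degrees, less where a joint would pass 70% of its speed; a pose out of reach is approached as far as the arm can. A call with a gripper value outside its range is refused whole. "jaw" is the finger opening in m, from 0 to 0.0854, set as the call begins (left out, the last holds). The fingers move at their own pace and stop on an object; "grip_force" is the grip in N (left out, the last holds). Time passes only in rows, so rows that repeat a pose let the fingers close. It gives the time, the measured TCP pose, the force and the opening at its end, in the units of the state.
- telemetry.sense(): the state, without advancing time (a new reading comes with each control period).
- optics.snapshot(name): name is "side" or "top"; returns the picture (400x640x3 uint8, red, green, blue); there is no depth.
- optics.camera_params(name): a dict with "mtx" (3x3 intrinsics, pixels), "origin" and "attitude" of the camera in the world. Camera axes: x right, y down, z forward; pixel columns grow to the right and rows downward; lengths in m; the calibration is good to about 2 mm. A picture is of the moment at which its call begins. camera_params takes no time and is no camera call.
- manip.sign_off(): hands the job in, once; it reports no verdict.
The state is a dict: "t": time; "q": joint angles; "qd": joint speeds; "tau": joint torques, N m; "tcp_pos": TCP position; "tool_rot": TCP orientation; "force": force on the tool from outside, world axes, zero at the start; "ft_torque": the same for the moment, N m; "finger_gap": opening from 0.0 (shut) to 1.0 (fully open).
Only numpy, scipy, OpenCV 4.12 (cv2) and the standard library are available. Lean on these libraries where they do the work, as an engineer would, in place of code of your own. Each camera call takes 0.05 s, during which the arm holds its last target.

TASK

Check the curved strap on the sprung table by touch: starting at the rivet next to the yellow disc, stroke the fingertips along the curve over all seven rivets, one after another, to the rivet next to the black disc. Press lightly, so that the table gives a little under the fingers at every rivet but never goes down to the end of its travel. Then lift clear; leave the strap lying in its nest, and do not pick up or shift anything else.

Things in the scene. Friction and masses are not known exactly. Their poses are not given: they have to be found in the camera images.
- base: grey steel base plate, 110 x 318 x 12 mm, fixed on the worktop; origin at the centre of its underside, long side along its own y. It carries the sprung table.
- table_plate (a joint): the blue sprung table (100 x 262 x 8 mm, top 43 mm above the worktop when up) that slides straight down over the base on four springs: 0 m = fully up, 0.015 m = end of its travel. It starts to give at about 1 N (0.4 to 1.5 N), then needs 0.4 N more per mm, so about 3 N for 5 mm; it springs back up when released.
- strap: curved aluminium strap, 28 mm wide, 5 mm thick, about 230 mm long, lying loose (0.25 kg) on the blue table between low steel pins and end stops (4.5 mm high, with 1 mm play). Its centre line is an arc of 190 mm radius that bulges to the strap's own -x, ends to its own +y and -y; origin on its underside, z up; its underside lies on the table.
- rivet_1 (a point): top of copper rivet head 1 of 7 in the strap's centre line (rivet 1 at the strap's own -y end, rivet 7 at its +y end); low dome 16 mm across, 2 mm proud of the strap, pitch 36 mm, top 50 mm above the worktop when the table is up
- rivet_2 (a point): top of copper rivet head 2 of 7 in the strap's centre line (rivet 1 at the strap's own -y end, rivet 7 at its +y end); low dome 16 mm across, 2 mm proud of the strap, pitch 36 mm, top 50 mm above the worktop when the table is up
- rivet_3 (a point): top of copper rivet head 3 of 7 in the strap's centre line (rivet 1 at the strap's own -y end, rivet 7 at its +y end); low dome 16 mm across, 2 mm proud of the strap, pitch 36 mm, top 50 mm above the worktop when the table is up
- rivet_4 (a point): top of copper rivet head 4 of 7 in the strap's centre line (rivet 1 at the strap's own -y end, rivet 7 at its +y end); low dome 16 mm across, 2 mm proud of the strap, pitch 36 mm, top 50 mm above the worktop when the table is up
- rivet_5 (a point): top of copper rivet head 5 of 7 in the strap's centre line (rivet 1 at the strap's own -y end, rivet 7 at its +y end); low dome 16 mm across, 2 mm proud of the strap, pitch 36 mm, top 50 mm above the worktop when the table is up
- rivet_6 (a point): top of copper rivet head 6 of 7 in the strap's centre line (rivet 1 at the strap's own -y end, rivet 7 at its +y end); low dome 16 mm across, 2 mm proud of the strap, pitch 36 mm, top 50 mm above the worktop when the table is up
- rivet_7 (a point): top of copper rivet head 7 of 7 in the strap's centre line (rivet 1 at the strap's own -y end, rivet 7 at its +y end); low dome 16 mm across, 2 mm proud of the strap, pitch 36 mm, top 50 mm above the worktop when the table is up
- yellow_disc_center (a point): centre of the yellow disc, 24 mm across, 6 mm high, fixed on the base plate just beyond one end of the strap: the row begins at the end rivet next to it (which end varies)
- black_disc_center (a point): centre of the black disc, 24 mm across, 6 mm high, fixed on the base plate just beyond the other end of the strap: the row finishes there
- grease_tin: bystander: round tin with a red lid, 72 mm across, 38 mm high, origin at the centre of its underside
- knob_1: bystander: black pan-lid knob, 41 mm across, 32 mm high, origin at the centre of its underside
- marker_red: bystander: black marker pen with a red cap, 138 mm long, 18 mm high, lying along its own y
- punch_1: bystander: steel rivet punch standing upright, 24 mm across, 66 mm high, origin at the centre of its underside

How it is judged:
On the way, in this order (a step that is already met when the one before it is completed fails the run):
1. the first rivet, counted from the yellow disc, is felt: fingertips over it (within 15 mm) and on the strap, table pressed down at least 1.5 mm (((horizontal distance between yellow_disc_center and rivet_1 below 0.1 m and (horizontal distance between the grasp point and rivet_1 below 0.015 m and value of joint table_plate above 0.0015 m and contact force between the fingers and strap above 0.1 N)) or (horizontal distance between yellow_disc_center and rivet_7 below 0.1 m and (horizontal distance between the grasp point and rivet_7 below 0.015 m and value of joint table_plate above 0.0015 m and contact force between the fingers and strap above 0.1 N)))), for 0.04 s.
2. the second rivet, counted from the yellow disc, is felt: fingertips over it (within 15 mm) and on the strap, table pressed down at least 1.5 mm (((horizontal distance between yellow_disc_center and rivet_1 below 0.1 m and (horizontal distance between the grasp point and rivet_2 below 0.015 m and value of joint table_plate above 0.0015 m and contact force between the fingers and strap above 0.1 N)) or (horizontal distance between yellow_disc_center and rivet_7 below 0.1 m and (horizontal distance between the grasp point and rivet_6 below 0.015 m and value of joint table_plate above 0.0015 m and contact force between the fingers and strap above 0.1 N)))), for 0.04 s.
3. the third rivet, counted from the yellow disc, is felt: fingertips over it (within 15 mm) and on the strap, table pressed down at least 1.5 mm (((horizontal distance between yellow_disc_center and rivet_1 below 0.1 m and (horizontal distance between the grasp point and rivet_3 below 0.015 m and value of joint table_plate above 0.0015 m and contact force between the fingers and strap above 0.1 N)) or (horizontal distance between yellow_disc_center and rivet_7 below 0.1 m and (horizontal distance between the grasp point and rivet_5 below 0.015 m and value of joint table_plate above 0.0015 m and contact force between the fingers and strap above 0.1 N)))), for 0.04 s.
4. the fourth rivet, counted from the yellow disc, is felt: fingertips over it (within 15 mm) and on the strap, table pressed down at least 1.5 mm (horizontal distance between the grasp point and rivet_4 below 0.015 m and value of joint table_plate above 0.0015 m and contact force between the fingers and strap above 0.1 N), for 0.04 s.
5. the fifth rivet, counted from the yellow disc, is felt: fingertips over it (within 15 mm) and on the strap, table pressed down at least 1.5 mm (((horizontal distance between yellow_disc_center and rivet_1 below 0.1 m and (horizontal distance between the grasp point and rivet_5 below 0.015 m and value of joint table_plate above 0.0015 m and contact force between the fingers and strap above 0.1 N)) or (horizontal distance between yellow_disc_center and rivet_7 below 0.1 m and (horizontal distance between the grasp point and rivet_3 below 0.015 m and value of joint table_plate above 0.0015 m and contact force between the fingers and strap above 0.1 N)))), for 0.04 s.
6. the sixth rivet, counted from the yellow disc, is felt: fingertips over it (within 15 mm) and on the strap, table pressed down at least 1.5 mm (((horizontal distance between yellow_disc_center and rivet_1 below 0.1 m and (horizontal distance between the grasp point and rivet_6 below 0.015 m and value of joint table_plate above 0.0015 m and contact force between the fingers and strap above 0.1 N)) or (horizontal distance between yellow_disc_center and rivet_7 below 0.1 m and (horizontal distance between the grasp point and rivet_2 below 0.015 m and value of joint table_plate above 0.0015 m and contact force between the fingers and strap above 0.1 N)))), for 0.04 s.
7. the seventh rivet, counted from the yellow disc, is felt: fingertips over it (within 15 mm) and on the strap, table pressed down at least 1.5 mm (((horizontal distance between yellow_disc_center and rivet_1 below 0.1 m and (horizontal distance between the grasp point and rivet_7 below 0.015 m and value of joint table_plate above 0.0015 m and contact force between the fingers and strap above 0.1 N)) or (horizontal distance between yellow_disc_center and rivet_7 below 0.1 m and (horizontal distance between the grasp point and rivet_1 below 0.015 m and value of joint table_plate above 0.0015 m and contact force between the fingers and strap above 0.1 N)))), for 0.04 s.
At the end, for the whole second after the job is handed in: the table is back up (within 1 mm), the strap lies flat and still in its nest, within 6 mm of where it lay (value of joint table_plate below 0.001 m and z of strap in the frame of base below 0.046 m and distance of strap from where it was at the start of the episode below 0.006 m and angle between strap's own z axis and vertical below 0.05 rad and linear speed of strap below 0.02 m/s); the robot touches nothing.
It fails at once if the table is pressed down to the end of its travel (beyond 14 mm) (value of joint table_plate above 0.014 m).
It fails at once if the strap is lifted out of its nest or pushed out of it (z of strap in the frame of base above 0.05 m or x of strap in the frame of base above 0.012 m or x of strap in the frame of base below -0.012 m or y of strap in the frame of base above 0.012 m or y of strap in the frame of base below -0.012 m).
It fails at once if a bystander is lifted or shifted by more than 15 mm (distance of any of grease_tin, knob_1, marker_red, punch_1 from where it was at the start of the episode above 0.015 m).
It also fails if it takes over 46 s, if anything falls off the work surface, if the arm or the gripper's body presses on something with over 40 N, if the wrist force passes 120 N, or if a joint passes its speed limit or range.

## Working session

There is one attempt and no reset: what is moved stays moved. The work goes in short steps, Python scripts to look and compute and a tool call to move; the robot and the scene stay as the last step left them, time stands still between calls to the robot, and variables do not carry over. Pictures are saved under pics/ and viewed, and the job is handed in when it is done.

Besides the shell and the picture viewer there is one more tool, called after "Request:" by a JSON object that holds its "op" and its "data". step_arm: Moves the arm, as the interface text tells. Its arguments: {"type":"object","properties":{"commands":{"type":"array","items":{"type":"array","items":{"type":"number"}}},"jaw":{"type":"number"},"grip_force":{"type":"number"}},"required":["commands"]}

```bash
mkdir -p pics; python3 - <<'E'
from station import telemetry, optics
import cv2
s=telemetry.sense()
for k,v in s.items(): print(k,v)
for n in("top","side"):
    im=optics.snapshot(n); cv2.imwrite(f"pics/{n}0.png",im[:,:,::-1]); 
    p=optics.camera_params(n); print(n,p)
E
```

```text
t 0.0
q [ 9.91489604e-01  5.28464066e-01  1.43391614e+00  3.79588106e-06
  1.18140598e+00 -1.78539329e-01]
qd [ 0.00180578  0.00165465 -0.00217326  0.00090717 -0.00051145  0.00039782]
tau [ 3.08850867e-04 -4.42357385e+01 -1.78026885e+01 -3.79941112e-04
  8.37654748e-03  1.57977968e-05]
tcp_pos [0.24341929 0.57486185 0.23033052]
tool_rot [-0.39077728  0.59023058  0.39016631  0.58880492]
force [0.13463564 0.25801733 0.10383406]
ft_torque [ 0.04395076  0.04664028 -0.02793625]
finger_gap 1.0031245076862279
top {'mtx': array([[479.30919952,   0.        , 316.62369217],
       [  0.        , 479.30919952, 201.84297118],
       [  0.        ,   0.        ,   1.        ]]), 'origin': array([0.37965759, 0.34552113, 0.90462339]), 'attitude': array([-0.70026708,  0.71060464, -0.03678847,  0.05756449])}
side {'mtx': array([[409.30082081,   0.        , 320.59080447],
       [  0.        , 409.30082081, 195.36201747],
       [  0.        ,   0.        ,   1.        ]]), 'origin': array([0.01453323, 1.03177596, 0.36380549]), 'attitude': array([-0.2439619 ,  0.77910301, -0.55460596,  0.16091403])}
```

View pics/top0.png

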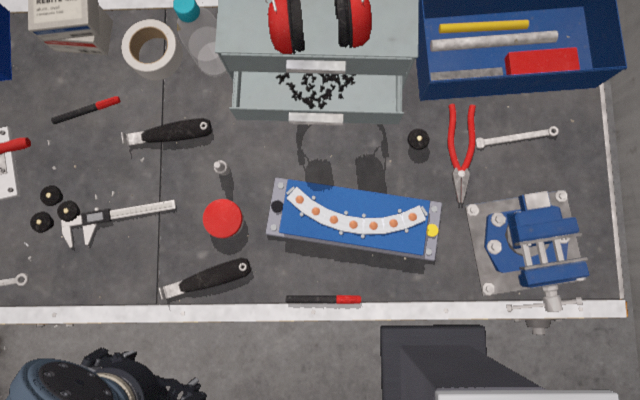

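View pics/side0.png

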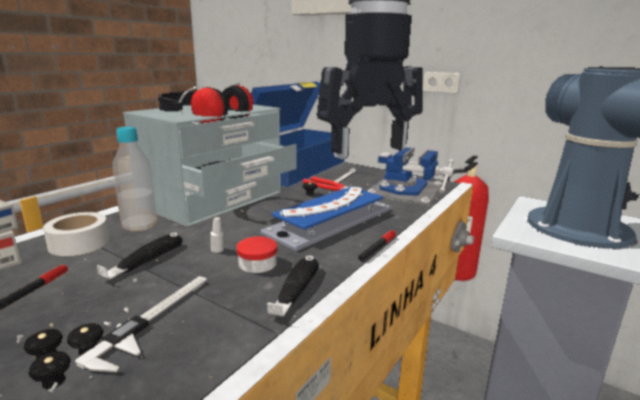

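```bash
cat > h.py <<'E'
import numpy as np, cv2
from scipy.spatial.transform import Rotation as R
from station import telemetry, optics
def cam(n):
    p=optics.camera_params(n); return np.array(p["mtx"]),np.array(p["origin"]),R.from_quat(p["attitude"]).as_matrix()
def proj(n,X):
    K,o,A=cam(n); c=(np.atleast_2d(X)-o)@A; u=c@K.T; return u[:,:2]/u[:,2:]
def ray(n,uv,z):
    K,o,A=cam(n); uv=np.atleast_2d(uv); d=np.c_[uv,np.ones(len(uv))]@np.linalg.inv(K).T@A.T
    return o+d*((z-o[2])/d[:,2])[:,None]
def blobs(n,im,lo,hi,amin=8,roi=None):
    h=cv2.cvtColor(im,cv2.COLOR_RGB2HSV); m=cv2.inRange(h,lo,hi)
    if roi: mm=np.zeros_like(m); a,b,c,d=roi; mm[b:d,a:c]=m[b:d,a:c]; m=mm
    k,l,st,c=cv2.connectedComponentsWithStats(m)
    return [(c[i],st[i,4]) for i in range(1,k) if st[i,4]>=amin]
E
python3 - <<'E'
from h import *
s=telemetry.sense()
for n in("top","side"): print(n,proj(n,s["tcp_pos"]),proj(n,[0,0,0]))
print(R.from_quat(s["tool_rot"]).as_matrix().round(3))
im=cv2.imread("pics/top0.png")[:,:,::-1].copy()
cv2.imwrite("pics/topz.png",cv2.resize(im[160:280,255:455],None,fx=4,fy=4,interpolation=cv2.INTER_CUBIC)[:,:,::-1])
b=blobs("top",im,(3,70,90),(16,255,255),10,(280,180,430,245))
for c,a in sorted(b,key=lambda t:t[0][0]): print("riv",c.round(1),a,ray("top",c,.049)[0].round(4))
for c,a in blobs("top",im,(22,120,120),(35,255,255),20,(400,200,460,260)): print("yel",c.round(1),a,ray("top",c,.018)[0].round(4))
im=cv2.imread("pics/side0.png")[:,:,::-1].copy()
for c,a in sorted(blobs("side",im,(3,70,90),(16,255,255),3,(265,180,390,245)),key=lambda t:t[0][0]): print("sriv",c.round(1),a,ray("side",c,.049)[0].round(4))
E
```

```text
top [[165.32348189 368.64362641]] [[533.13403112 483.28594243]]
side [[369.71777611 162.58014911]] [[577.98156649 227.09555323]]
[[-0.001 -0.921  0.39 ]
 [-0.002  0.39   0.921]
 [-1.     0.    -0.002]]
riv [299.3 199. ] 47 [0.5004 0.4012 0.049 ]
riv [315.5 210.7] 49 [0.4788 0.3722 0.049 ]
riv [333.5 219.4] 50 [0.4627 0.3402 0.049 ]
riv [352.9 224.2] 48 [0.4533 0.3056 0.049 ]
riv [373.2 225.4] 49 [0.4507 0.2695 0.049 ]
riv [393.1 222.9] 49 [0.4547 0.234  0.049 ]
riv [412.3 216.5] 50 [0.4656 0.1996 0.049 ]
yel [431.9 230. ] 122 [0.4432 0.1595 0.018 ]
sriv [292.5 210.7] 6 [0.5006 0.4038 0.049 ]
sriv [309.  209.4] 8 [0.4774 0.3772 0.049 ]
sriv [309.5 182.6] 10 [0.5838 0.2258 0.049 ]
sriv [323.5 206.5] 8 [0.4623 0.3448 0.049 ]
sriv [335.5 203. ] 4 [0.453  0.3111 0.049 ]
sriv [345. 199.] 3 [0.4495 0.2762 0.049 ]
```

View pics/topz.png

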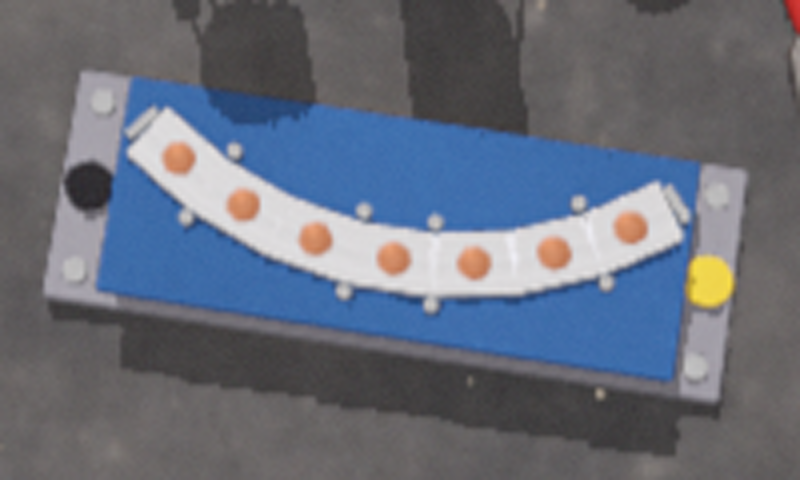

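Top picture: the copper rivets run from (412,216), beside the yellow disc at (432,230), to (299,199), beside the black disc at (277,206). The tin, pen and knob lie clear of the strap. I'll go over to the first rivet at height with the fingers shut.

Request:
{"op": "step_arm", "data": {"commands": [[0, -0.02, -0.015, 0], [0, -0.045, -0.033, 0], [0, -0.072, -0.053, 0], [0, -0.1, -0.074, 0], [0, -0.128, -0.094, 0], [0, -0.155, -0.114, 0], [0, -0.175, -0.129, 0], [0, -0.175, -0.129, 0]], "jaw": 0, "grip_force": 20}}

```text
t: 0.77
tcp_pos: [0.356, 0.3842, 0.2303]
tool_rot: [-0.39, 0.592, 0.388, 0.589]
force: [-0.6, 0.7, -0.2]
finger_gap: 0.004
```

Request:
{"op": "step_arm", "data": {"commands": [[0, -0.02, -0.015, 0], [0.01, -0.045, -0.033, 0], [0.02, -0.072, -0.053, 0], [0.035, -0.1, -0.074, 0], [0.05, -0.128, -0.094, 0], [0.065, -0.155, -0.114, 0], [0.08, -0.175, -0.129, 0], [0.08, -0.175, -0.129, 0]]}}

```text
t: 1.43
tcp_pos: [0.4671, 0.1931, 0.1483]
tool_rot: [-0.389, 0.594, 0.387, 0.589]
force: [-0.2, 0.1, 0.7]
finger_gap: -0.002
```

```bash
cat > st.py <<'E'
from h import *
import sys
RV=np.array([[.4656,.1996],[.4547,.234],[.4507,.2695],[.4533,.3056],[.4627,.3402],[.4788,.3722],[.5004,.4012]])+[0,.001]
s=telemetry.sense(); M=R.from_quat(s["tool_rot"]).as_matrix(); p=s["tcp_pos"]
print("t",round(s["t"],2),p.round(4),"F",s["force"].round(2),"gap",round(s["finger_gap"],3),"ax",M[:,0].round(3))
for i,r in enumerate(RV): print(i+1,((np.r_[r,.044]-p)@M).round(4), "hd",round(np.hypot(*(r-p[:2])),4))
E
python3 st.py
```

```text
t 1.43 [0.4671 0.1931 0.1483] F [-0.19  0.06  0.74] gap -0.002 ax [-0.004 -0.006 -1.   ]
1 [0.1043 0.0042 0.007 ] hd 0.0077
2 [0.1042 0.0279 0.0343] hd 0.0437
3 [0.104  0.0457 0.0652] hd 0.0791
4 [0.1038 0.0577 0.0994] hd 0.1144
5 [0.1035 0.0628 0.1349] hd 0.1482
6 [0.1033 0.0608 0.1706] hd 0.1805
7 [0.103  0.0526 0.2058] hd 0.2118
```

Request:
{"op": "step_arm", "data": {"commands": [[0.015, 0.004, 0.007, 0], [0.035, 0.004, 0.007, 0], [0.055, 0.004, 0.007, 0], [0.07, 0.004, 0.007, 0], [0.08, 0.004, 0.007, 0], [0.085, 0.004, 0.007, 0], [0.085, 0.004, 0.007, 0]]}}

```text
t: 2.02
tcp_pos: [0.4651, 0.2011, 0.0625]
tool_rot: [-0.389, 0.594, 0.387, 0.588]
force: [0.2, 0.1, -0.4]
finger_gap: -0.004
```

```bash
python3 st.py; python3 - <<'E'
from h import *
a=optics.snapshot("side");t=optics.snapshot("top")
a=cv2.resize(a[120:260,240:440],None,fx=4,fy=4)[:,:,::-1]
cv2.imwrite("pics/s1.png",a); cv2.imwrite("pics/t1.png",cv2.resize(t[120:270,255:455],None,fx=4,fy=4)[:,:,::-1])
print(proj("side",telemetry.sense()["tcp_pos"]),proj("top",telemetry.sense()["tcp_pos"]))
E
```

```text
t 2.02 [0.4651 0.2011 0.0625] F [ 0.17  0.15 -0.44] gap -0.004 ax [-0.006 -0.006 -1.   ]
1 [ 0.0185 -0.0007 -0.0001] hd 0.0007
2 [0.0184 0.023  0.0271] hd 0.0355
3 [0.0182 0.0408 0.0581] hd 0.0709
4 [0.018  0.0528 0.0922] hd 0.1062
5 [0.0177 0.0579 0.1277] hd 0.1401
6 [0.0174 0.0559 0.1635] hd 0.1726
7 [0.0171 0.0476 0.1987] hd 0.2042
[[355.25067808 183.35748336]] [[412.87502641 215.35276869]]
```

View pics/s1.png

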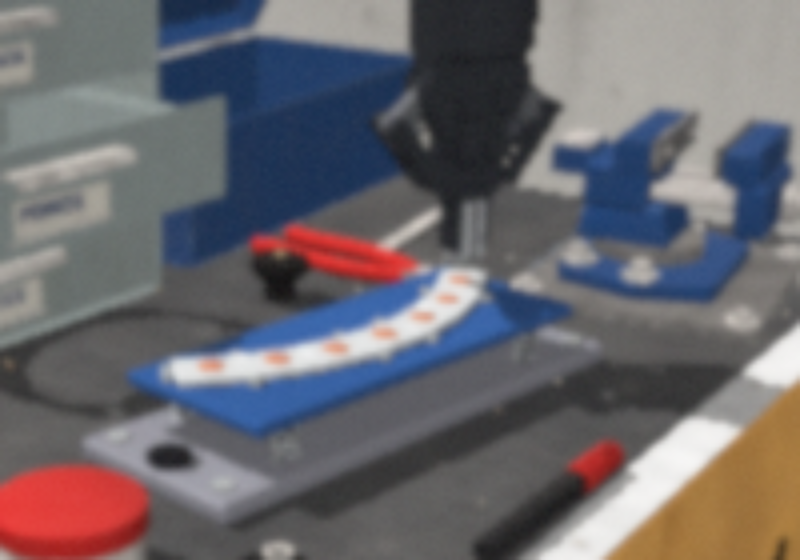

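View pics/t1.png

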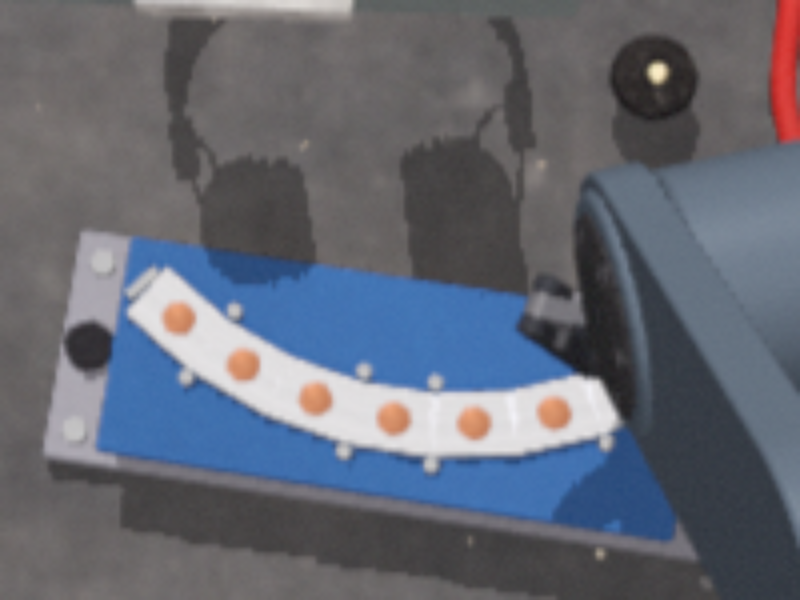

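Side view: the shut fingertips, at about (356,184), hang just above the first rivet at (355,190). The projected TCP agrees. In the top view the arm hides this end of the strap. Next is a slow press.

Request:
{"op": "step_arm", "data": {"commands": [[0.006, 0, 0, 0], [0.01, 0, 0, 0], [0.013, 0, 0, 0], [0.015, 0, 0, 0], [0.017, 0, 0, 0], [0.018, 0, 0, 0], [0.018, 0, 0, 0], [0.018, 0, 0, 0]]}}

```text
t: 2.78
tcp_pos: [0.4662, 0.201, 0.0459]
tool_rot: [-0.389, 0.593, 0.387, 0.589]
force: [0.5, 1.5, 1.3]
finger_gap: 0.002
```

```bash
python3 st.py
```

```text
t 2.78 [0.4662 0.201  0.0459] F [0.47 1.45 1.27] gap 0.002 ax [-0.003 -0.005 -1.   ]
1 [ 0.0019  0.0004 -0.0006] hd 0.0008
2 [0.0018 0.0241 0.0266] hd 0.0359
3 [0.0016 0.0419 0.0576] hd 0.0712
4 [0.0014 0.0539 0.0917] hd 0.1064
5 [0.0012 0.059  0.1272] hd 0.1402
6 [0.0009 0.057  0.163 ] hd 0.1726
7 [0.0007 0.0487 0.1982] hd 0.2041
```

Request:
{"op": "step_arm", "data": {"commands": [[0.001, 0, 0, 0], [0.002, 0, 0, 0], [0.003, 0, 0, 0], [0.003, 0, 0, 0]]}}

```text
t: 3.12
tcp_pos: [0.4662, 0.201, 0.0428]
tool_rot: [-0.389, 0.593, 0.387, 0.589]
force: [0.3, 0.9, 3.5]
finger_gap: -0.003
```

```bash
python3 st.py; python3 - <<'E'
from h import *
a=optics.snapshot("side")
a4=cv2.resize(a[120:260,240:440],None,fx=4,fy=4)[:,:,::-1]
cv2.imwrite("pics/s2.png",a4)
old=cv2.imread("pics/side0.png")[:,:,::-1].copy()
for im in(old,a):
    b=sorted(blobs("side",im,(3,70,90),(16,255,255),3,(285,185,340,225)),key=lambda t:t[0][0]); print([(c.round(1).tolist(),int(n)) for c,n in b])
    h=cv2.cvtColor(im,cv2.COLOR_RGB2HSV); m=cv2.inRange(h,(100,120,60),(125,255,255))[195:235,275:345]
    print([int(np.nonzero(m[:,x])[0].max())+195 for x in (15,20,25,30,40,50)])
for z in(0,.005): print(proj("side",[.5,.4,.049-z]))
E
```

```text
t 3.12 [0.4662 0.201  0.0428] F [0.26 0.85 3.54] gap -0.003 ax [-0.003 -0.005 -1.   ]
1 [-0.0012  0.0004 -0.0006] hd 0.0007
2 [-0.0013  0.0241  0.0266] hd 0.0359
3 [-0.0015  0.0419  0.0576] hd 0.0712
4 [-0.0017  0.0539  0.0917] hd 0.1064
5 [-0.0019  0.059   0.1272] hd 0.1403
6 [-0.0021  0.057   0.163 ] hd 0.1727
7 [-0.0024  0.0487  0.1982] hd 0.2041
[([292.5, 210.7], 6), ([309.0, 209.4], 8), ([323.5, 206.5], 8), ([335.5, 203.0], 4)]
[223, 224, 227, 228, 224, 220]
[([292.0, 213.6], 8), ([309.0, 212.4], 8), ([323.5, 209.5], 8), ([335.5, 205.7], 6)]
[226, 228, 230, 231, 227, 223]
[[293.82632176 210.19121254]]
[[293.83088672 212.41622843]]
```

View pics/s2.png

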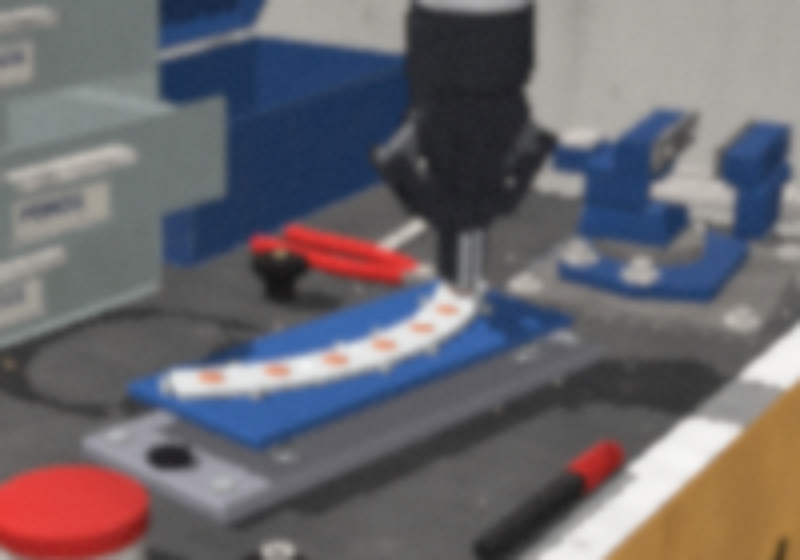

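The blue table's edge and the rivets have dropped about 3 px, roughly 6–7 mm. At 3.5 N that matches the spring, and it is well clear of the end of travel. Now the stroke, one rivet per call.

Request:
{"op": "step_arm", "data": {"commands": [[0, 0.003, 0.003, 0], [0, 0.007, 0.008, 0], [0, 0.011, 0.012, 0], [0, 0.015, 0.016, 0], [0, 0.019, 0.02, 0], [0, 0.022, 0.024, 0], [0, 0.024, 0.027, 0], [0, 0.024, 0.027, 0]]}}

```text
t: 3.83
tcp_pos: [0.4543, 0.2363, 0.0427]
tool_rot: [-0.389, 0.593, 0.387, 0.589]
force: [-0.5, -0.1, 3.0]
finger_gap: 0.001
```

```bash
python3 st.py
```

```text
t 3.83 [0.4543 0.2363 0.0427] F [-0.52 -0.12  3.05] gap 0.001 ax [-0.004 -0.005 -1.   ]
1 [-0.0011 -0.0245 -0.0283] hd 0.0374
2 [-0.0013 -0.0008 -0.001 ] hd 0.0013
3 [-0.0014  0.0169  0.03  ] hd 0.0344
4 [-0.0016  0.0289  0.0641] hd 0.0703
5 [-0.0018  0.034   0.0996] hd 0.1053
6 [-0.002   0.032   0.1354] hd 0.1391
7 [-0.0023  0.0237  0.1706] hd 0.1722
```

Request:
{"op": "step_arm", "data": {"commands": [[0, 0.003, 0.004, 0], [0, 0.006, 0.009, 0], [0, 0.009, 0.014, 0], [0, 0.012, 0.019, 0], [0, 0.014, 0.024, 0], [0, 0.016, 0.028, 0], [0, 0.017, 0.03, 0], [0, 0.017, 0.03, 0]]}}

```text
t: 4.5
tcp_pos: [0.4505, 0.2714, 0.0426]
tool_rot: [-0.389, 0.593, 0.388, 0.589]
force: [-1.1, 0.1, 4.6]
finger_gap: -0.002
```

```bash
python3 st.py
```

```text
t 4.5 [0.4505 0.2714 0.0426] F [-1.08  0.11  4.62] gap -0.002 ax [-0.004 -0.004 -1.   ]
1 [-0.0012 -0.0419 -0.059 ] hd 0.0724
2 [-0.0013 -0.0183 -0.0317] hd 0.0366
3 [-0.0014 -0.0005 -0.0008] hd 0.0009
4 [-0.0016  0.0115  0.0334] hd 0.0353
5 [-0.0018  0.0166  0.0689] hd 0.0709
6 [-0.002   0.0145  0.1047] hd 0.1057
7 [-0.0022  0.0062  0.1398] hd 0.14
```

Request:
{"op": "step_arm", "data": {"commands": [[0, 0.002, 0.005, 0], [0, 0.005, 0.01, 0], [0, 0.007, 0.016, 0], [0, 0.009, 0.022, 0], [0, 0.01, 0.027, 0], [0, 0.011, 0.031, 0], [0, 0.0115, 0.0335, 0], [0, 0.0115, 0.0335, 0]]}}

```text
t: 5.17
tcp_pos: [0.4534, 0.3076, 0.0424]
tool_rot: [-0.389, 0.593, 0.388, 0.589]
force: [-0.9, -0.1, 4.0]
finger_gap: 0.001
```

```bash
python3 st.py; python3 - <<'E'
from h import *
a=optics.snapshot("side")
cv2.imwrite("pics/s3.png",cv2.resize(a[120:260,240:440],None,fx=4,fy=4)[:,:,::-1])
b=sorted(blobs("side",a,(3,70,90),(16,255,255),3,(285,185,340,225)),key=lambda t:t[0][0]); print([(c.round(1).tolist(),int(n)) for c,n in b])
E
```

```text
t 5.17 [0.4534 0.3076 0.0424] F [-0.89 -0.14  4.  ] gap 0.001 ax [-0.003 -0.004 -1.   ]
1 [-0.0012 -0.0537 -0.0934] hd 0.1077
2 [-0.0013 -0.03   -0.0661] hd 0.0726
3 [-0.0014 -0.0123 -0.0351] hd 0.0372
4 [-0.0016 -0.0003 -0.001 ] hd 0.001
5 [-0.0017  0.0048  0.0345] hd 0.0349
6 [-0.0019  0.0027  0.0703] hd 0.0704
7 [-0.0021 -0.0056  0.1055] hd 0.1056
[([292.2, 214.3], 10), ([308.5, 212.5], 8), ([323.3, 209.6], 7)]
```

View pics/s3.png

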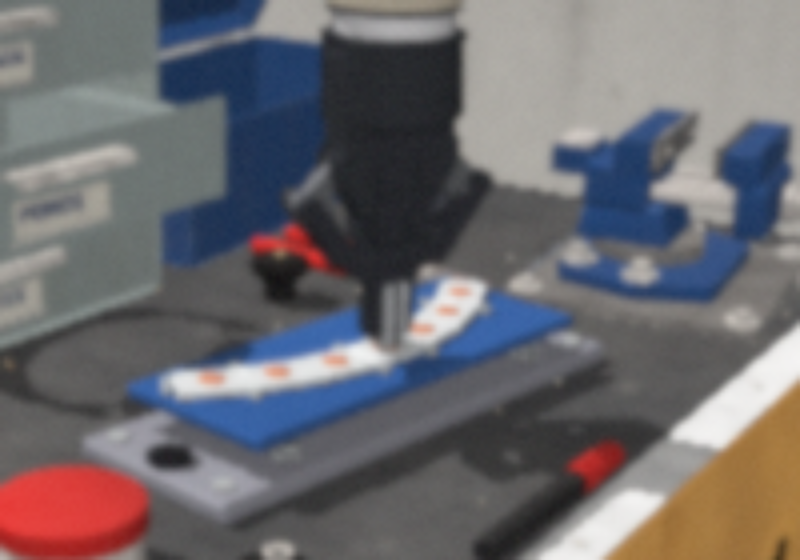

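Side picture: the tips sit on the fourth rivet at about (337,206), three rivets are visible on each side, and the table is still pressed down about 7 mm. I'll continue, easing up slightly.

Request:
{"op": "step_arm", "data": {"commands": [[-0.0005, 0.001, 0.005, 0], [-0.0005, 0.002, 0.01, 0], [-0.0005, 0.004, 0.016, 0], [-0.0005, 0.005, 0.022, 0], [-0.0005, 0.005, 0.028, 0], [-0.0005, 0.005, 0.032, 0], [-0.0005, 0.005, 0.0345, 0], [-0.0005, 0.005, 0.0345, 0]]}}

```text
t: 5.88
tcp_pos: [0.4629, 0.3421, 0.0428]
tool_rot: [-0.388, 0.592, 0.388, 0.59]
force: [-1.4, 0.0, 3.4]
finger_gap: -0.0
```

```bash
python3 st.py
```

```text
t 5.88 [0.4629 0.3421 0.0428] F [-1.35  0.02  3.37] gap -0.0 ax [-0.003 -0.002 -1.   ]
1 [-0.0009 -0.0588 -0.1288] hd 0.1415
2 [-0.0009 -0.0351 -0.1015] hd 0.1074
3 [-0.001  -0.0173 -0.0706] hd 0.0726
4 [-0.0011 -0.0053 -0.0364] hd 0.0368
5 [-0.0012 -0.0002 -0.0009] hd 0.0009
6 [-0.0013 -0.0023  0.0349] hd 0.0349
7 [-0.0014 -0.0106  0.07  ] hd 0.0708
```

Request:
{"op": "step_arm", "data": {"commands": [[0, 0, 0.005, 0], [0, 0, 0.01, 0], [0, 0, 0.016, 0], [0, 0, 0.022, 0], [0, -0.001, 0.028, 0], [0, -0.002, 0.032, 0], [0, -0.0025, 0.035, 0], [0, -0.0025, 0.035, 0]]}}

```text
t: 6.55
tcp_pos: [0.4798, 0.3743, 0.0429]
tool_rot: [-0.388, 0.592, 0.388, 0.591]
force: [-0.7, -0.3, 3.6]
finger_gap: 0.004
```

```bash
python3 st.py
```

```text
t 6.55 [0.4798 0.3743 0.0429] F [-0.68 -0.27  3.56] gap 0.004 ax [-0.001 -0.001 -1.   ]
1 [-0.001 -0.056 -0.165] hd 0.1743
2 [-0.001  -0.0323 -0.1378] hd 0.1415
3 [-0.001  -0.0145 -0.1068] hd 0.1078
4 [-0.001  -0.0025 -0.0727] hd 0.0727
5 [-0.0011  0.0026 -0.0372] hd 0.0373
6 [-0.0011  0.0005 -0.0014] hd 0.0015
7 [-0.0012 -0.0078  0.0338] hd 0.0347
```

Request:
{"op": "step_arm", "data": {"commands": [[0, 0, 0.005, 0], [0, -0.001, 0.01, 0], [0, -0.002, 0.016, 0], [0, -0.004, 0.022, 0], [0, -0.006, 0.028, 0], [0, -0.0075, 0.032, 0], [0, -0.008, 0.034, 0], [0, -0.008, 0.034, 0]]}}

```text
t: 7.22
tcp_pos: [0.5017, 0.4032, 0.043]
tool_rot: [-0.388, 0.591, 0.388, 0.591]
force: [-1.1, -0.2, 2.5]
finger_gap: -0.001
```

```bash
python3 st.py; python3 - <<'E'
from h import *
a=optics.snapshot("side")
cv2.imwrite("pics/s4.png",cv2.resize(a[120:260,240:440],None,fx=4,fy=4)[:,:,::-1])
E
```

```text
t 7.22 [0.5017 0.4032 0.043 ] F [-1.08 -0.16  2.52] gap -0.001 ax [ 0.001  0.001 -1.   ]
1 [-0.0011 -0.0474 -0.2003] hd 0.2058
2 [-0.0011 -0.0238 -0.173 ] hd 0.1746
3 [-0.0011 -0.006  -0.142 ] hd 0.1422
4 [-0.0011  0.006  -0.1079] hd 0.108
5 [-0.0011  0.0111 -0.0724] hd 0.0732
6 [-0.0011  0.0091 -0.0366] hd 0.0377
7 [-0.001   0.0008 -0.0014] hd 0.0016
```

View pics/s4.png

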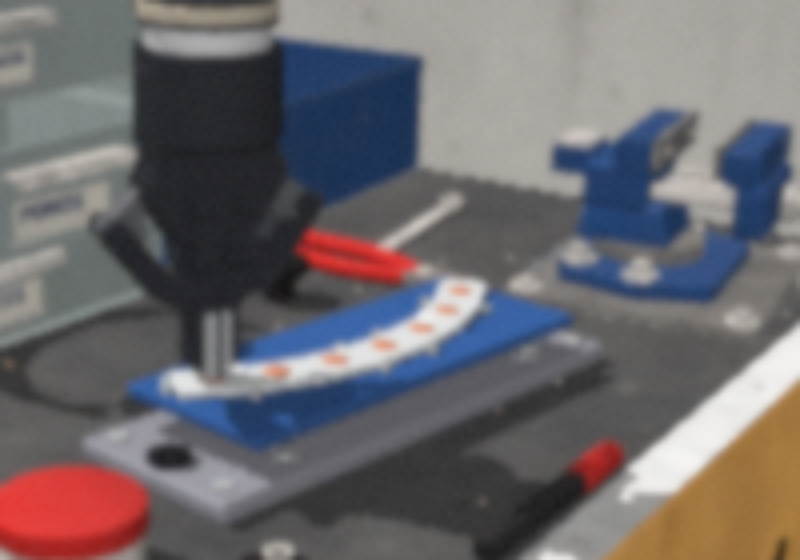

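Side picture: the tips are on the last rivet at about (292,213), next to the black disc, with the table still down and six rivets in view behind. Lifting clear.

Request:
{"op": "step_arm", "data": {"commands": [[-0.003, 0, 0, 0], [-0.007, 0, 0, 0], [-0.012, 0, 0, 0], [-0.02, 0, 0, 0], [-0.035, 0, 0, 0], [-0.055, 0, 0, 0], [-0.08, 0, 0, 0], [-0.1, 0, 0, 0]]}}

```text
t: 7.93
tcp_pos: [0.5019, 0.4033, 0.145]
tool_rot: [-0.388, 0.59, 0.388, 0.592]
force: [0.6, 0.3, 0.2]
finger_gap: 0.002
```

Request:
{"op": "step_arm", "data": {"commands": [[-0.02, 0.02, -0.005, 0], [-0.03, 0.05, -0.01, 0], [-0.04, 0.08, -0.015, 0], [-0.05, 0.11, -0.02, 0], [-0.05, 0.14, -0.02, 0], [-0.05, 0.16, -0.02, 0], [-0.05, 0.17, -0.02, 0], [-0.05, 0.17, -0.02, 0]]}}

```text
t: 8.6
tcp_pos: [0.3359, 0.4531, 0.1953]
tool_rot: [-0.389, 0.59, 0.389, 0.592]
force: [-0.2, 0.1, -0.5]
finger_gap: 0.003
```

```bash
python3 - <<'E'
from h import *
s=telemetry.sense(); print(s["t"],s["tcp_pos"],s["force"])
a=optics.snapshot("side");t=optics.snapshot("top")
cv2.imwrite("pics/s5.png",cv2.resize(a[120:260,240:440],None,fx=4,fy=4)[:,:,::-1]); cv2.imwrite("pics/t5.png",t[:,:,::-1])
for c,n in sorted(blobs("top",t,(3,70,90),(16,255,255),10,(280,180,430,245)),key=lambda t:t[0][0]): print(c.round(1),n)
print([(c.round(1).tolist()) for c,n in sorted(blobs("side",a,(3,70,90),(16,255,255),3,(285,185,340,225)),key=lambda t:t[0][0])])
E
```

```text
8.6 [0.33592886 0.45306159 0.19525847] [-0.19312613  0.12785513 -0.52700543]
[299.3 199. ] 47
[315.4 210.8] 47
[333.5 219.4] 51
[352.9 224.3] 49
[373.2 225.4] 49
[393.2 222.9] 48
[412.3 216.6] 50
[[292.1, 210.9], [309.0, 209.4], [323.5, 206.5], [335.6, 202.8]]
```

View pics/t5.png

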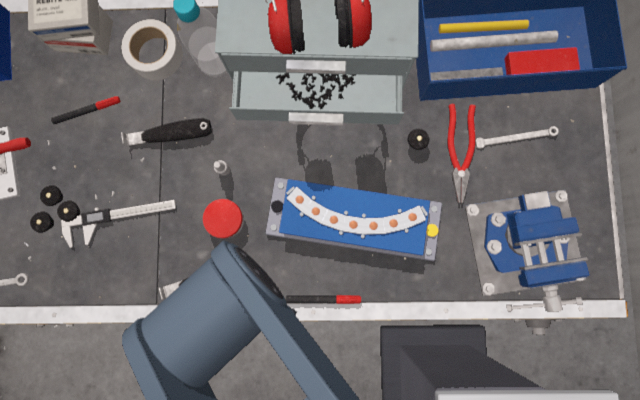

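The rivets are back at their starting pixels, from (299,199) to (412,217), to within 0.1 px in the top view. The table is up, and the tin, pen, knob and punch look unmoved. Handing in.

```bash
python3 -c "
from station import manip; print(manip.sign_off())"
```

```text
the job is handed in; nothing more can be done
None
```

I stroked the shut fingertips along the strap over all seven rivets, from the yellow-disc end to the black-disc end, then lifted clear and handed the job in at about 8.7 s.

- **Pressing:** the TCP was held at z of about 0.043 m, so the table was down about 7 mm at every rivet. The upward force at the stops was 2.5–4.6 N. Each stop was within 2 mm of the rivet position measured from the top camera.
- **After the lift:** all seven rivets are back at their starting pixels in the top view (within 0.1 px). The four I checked in the side view are within about 0.4 px, so the table is up and the strap is in its nest. The bystanders look unmoved in the top view, and the tool force reads only noise, about 0.5 N.
- **One disagreement:** the side camera put the rivets 3–7 mm farther in y than the top camera. I used the top camera plus 1 mm; the side view of the fingertips at rivets 1, 4 and 7 supported that.

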